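# Slide the slate drip plate out over the tread edge

## Robot

A 6-joint arm with a two-finger parallel gripper is mounted at the origin on the work surface. World frame = base frame: x ahead of the robot, y to its left, z up, the work surface at z = 0. Lengths are in m, angles in rad, forces in N, time in s.
With the tool pointing down it reaches from about 0.35 to 0.975 m from the base axis. Payload 7.1 kg.
Tool frame: the origin (TCP) lies midway between the tips of the shut fingers; the grasp point (between the pads) lies 19 mm behind it; z points along the fingers, x is the direction in which the jaws open and shut, and the axes are right-handed (so a half turn about z gives the same grasp; the last joint's range is limited). The gripper opens to 88 mm and grips with 3 to 60 N. Pads are 20 mm wide; open, the fingers measure 115 mm over their backs; the gripper's body (75 mm by 178 mm) begins 61 mm behind the grasp point.
Start: joints at [-1.317, 0.423, 1.63, -0, 1.089, -0.019], TCP at [0.168, -0.602, 0.202] pointing down, gripper open.
Joint ranges: [-3, 3], [-0.9, 2.11], [0.09, 2.58], [-1.31, 4.45], [0.11, 2.69], [-2.54, 2.54]. Speed limits (rad/s): [2.39, 2.39, 3.01, 3.14, 3.14, 3.14].

## Interface

Orientations are given as a unit quaternion [w, x, y, z].
In Python, from station import move_pose, movel, movej, command_gripper, wait, inverse_kinematics, read_camera, camera_info, MotionError, job_done, get_time, get_joint_pos, get_qvel, get_effort, get_tcp_pos, get_ee_rot, get_ft_force, get_ft_torque, get_grip_width gives the robot as it stands. Calls block until the motion is done:
- move_pose(position, orientation): joint-space move of the TCP to a pose.
- movel(position, frame=None, v=0.15, until_force=None): straight line of the TCP; frame=None keeps the orientation; v is the mean speed in m/s. With until_force (N) it stops when the force on the tool has changed by that much, and returns True; else False.
- movej(angles): joint-space move.
- command_gripper(opening): opening from 0.0 (shut) to 1.0 (fully open); the grip force is fixed at half the most; returns when the fingers have stopped.
- wait(seconds).
- inverse_kinematics(position, orientation): joint angles nearest the present ones, or None.
- read_camera(name): name is "scene" or "top" or "wrist"; returns the picture (420x560x3 uint8, red, green, blue); there is no depth.
- camera_info(name): a dict with "intrinsics" (3x3 intrinsics, pixels), "dist" ([k1, k2, p1, p2, k3] as OpenCV has them; the pictures are not rectified), "T" (4x4, takes a point from camera to world coordinates); the wrist camera has in their place "tool_from_camera" (4x4, takes a point from camera to tool coordinates, whose origin is the TCP and whose axes are the tool frame's). Camera axes: x right, y up, looking along -z (the intrinsics and any distortion apply to the point x, -y, -z); pixel columns grow to the right and rows downward; lengths in m; the calibration is good to about 2 mm. A picture is of the moment at which its call begins: read the wrist's pose just before it. camera_info takes no time and is no camera call.
A pose or a line that the arm cannot do raises MotionError and nothing moves.
- job_done(): hands the job in, once; it reports no verdict.
Readings, each from a call of its own:
- get_time(): time.
- get_joint_pos(): joint angles.
- get_qvel(): joint speeds.
- get_effort(): joint torques, N m.
- get_tcp_pos(): TCP position.
- get_ee_rot(): TCP orientation.
- get_ft_force(): force on the tool from outside, world axes, zero at the start.
- get_ft_torque(): the same for the moment, N m.
- get_grip_width(): opening from 0.0 (shut) to 1.0 (fully open).
Only numpy, scipy, OpenCV 4.12 (cv2) and the standard library are available. Lean on these libraries where they do the work, as an engineer would, in place of code of your own. Each camera call takes 0.05 s, during which the arm holds its last target.

## Task

On the low tread of the bamboo ladder stand, push the square slate drip plate straight out over the tread's open front edge until 30 mm of it overhangs, with its outer side parallel to the edge, so that a hand can later get hold of it from below. Slide it flat on the tread all the way, never lifting it, and leave the round plate, the pot, the cloche and the watering can where they are.

Things in the scene. Friction and masses are not known exactly. Their poses are not given: they have to be found in the camera images.
- stand: Fixed bamboo stand. Origin: middle of the low tread's open front edge, at table height; +x inward from that edge, +y along it, +z up. The front faces the robot's right, yaw varies. Treads 400 mm wide: low one level, top at z 60 mm, x 0 (edge) to 300; upper one top at z 160, x 300 to 440. Thin rails outside both ends (y beyond +-200) slope up from x 200, z 65 to x 420, z 170.
- square_plate: Square slate plate, dark grey, loose, 100 x 100 mm, 8 mm thick, about 0.2 kg, lying flat on the low tread. Origin at the centre of its underside; x and y axes parallel to its sides. With 30 mm overhanging and squared up its origin lies 20 mm inward of the front edge.
- round_plate: Round slate plate, dark grey, loose, 96 mm across, 8 mm thick, lying beside the square one on the low tread; to be left alone. Origin at the centre of its underside.
- pot: Speckled stoneware pot, 110 mm across the rim, 95 mm high, standing on the upper tread. Origin at the centre of its underside.
- cloche: Clear glass cloche, a dome with a knob, 104 mm across, 131 mm high, standing on the upper tread. Origin at the centre of its underside.
- can: Aluminium watering can standing on the table in front of the stand's open edge, at the far right; body 116 mm across, about 165 mm high with its handle; the spout reaches 160 mm along its +x and the handle 100 mm along -x. Origin at the centre of its underside.
Not all that is in view belongs to the job. Leave any green or purple look-alike of the square_plate alone. What is shaped like the pot but orange or yellow is not meant.

How it is judged:
At the end, for the whole second after the job is handed in: Square plate flat and at rest on the low tread, overhanging the front edge by 30 mm (within 8 mm, at the middle of its outer side), parallel to the edge within 0.12 rad; round plate, pot, cloche and can upright and within 15 mm of their starts (x of square_plate in the frame of stand between 0.012 and 0.028 m and y of square_plate in the frame of stand between -0.16 and 0.16 m and (angle between the x axis of square_plate and the x axis of stand, either way round below 0.12 rad or angle between the x axis of square_plate and the y axis of stand, either way round below 0.12 rad) and angle between square_plate's own z axis and vertical below 0.06 rad and z of square_plate in the frame of stand between 0.056 and 0.064 m and linear speed of square_plate below 0.01 m/s and distance of each of round_plate, pot, cloche, can from where it was at the start of the episode below 0.015 m and angle between each of round_plate, pot, cloche, can's own z axis and vertical below 0.1 rad); the robot touches nothing.
It fails at once if the square plate is lifted more than 8 mm off the tread, tipped by more than 0.15 rad, or falls off (angle between square_plate's own z axis and vertical above 0.15 rad or z of square_plate in the frame of stand above 0.068 m or z of square_plate in the frame of stand below 0.045 m).
It fails at once if the round plate is moved more than 15 mm or tipped (distance of round_plate from where it was at the start of the episode above 0.015 m or angle between round_plate's own z axis and vertical above 0.2 rad).
It fails at once if the pot is moved more than 15 mm or tipped (distance of pot from where it was at the start of the episode above 0.015 m or angle between pot's own z axis and vertical above 0.2 rad).
It fails at once if the cloche is moved more than 15 mm or tipped (distance of cloche from where it was at the start of the episode above 0.015 m or angle between cloche's own z axis and vertical above 0.2 rad).
It fails at once if the watering can is moved more than 15 mm or tipped (distance of can from where it was at the start of the episode above 0.015 m or angle between can's own z axis and vertical above 0.2 rad).
It also fails if it takes over 40 s, if anything falls off the work surface, if the arm or the gripper's body presses on something with over 40 N, if the wrist force passes 120 N, or if a joint passes its speed limit or range.

## Working session

There is one attempt and no reset: what is moved stays moved. The work goes in short steps, each a Python script; the robot and the scene stay as the last script left them, time stands still between calls to the robot, and variables do not carry over. Pictures are saved under pics/ and viewed, and the job is handed in when it is done.

```bash
mkdir -p pics; ls
python3 - <<'E'
from station import *
import cv2,numpy as np
for n in ["scene","top","wrist"]:
    im=read_camera(n); cv2.imwrite(f"pics/{n}0.png",im[:,:,::-1]); i=camera_info(n)
    print(n,{k:np.round(np.array(v),4).tolist() for k,v in i.items() if k!='name'})
print(get_time(),get_tcp_pos(),get_ee_rot())
E
```

```text
pics
scene {'intrinsics': [[454.4855, 0.0, 278.7422], [0.0, 454.4855, 210.9944], [0.0, 0.0, 1.0]], 'dist': [-0.0449, 0.0, 0.0, 0.0, 0.0], 'T': [[0.1262, -0.7865, 0.6046, 1.264], [0.9918, 0.0888, -0.0915, -0.1437], [0.0183, 0.6112, 0.7913, 1.1314], [0.0, 0.0, 0.0, 1.0]]}
top {'intrinsics': [[449.0315, 0.0, 284.2668], [0.0, 449.0315, 214.6973], [0.0, 0.0, 1.0]], 'dist': [-0.0642, 0.0, 0.0, 0.0, 0.0], 'T': [[-0.0223, 0.9923, -0.122, 0.329], [-0.9997, -0.0209, 0.0127, -0.0146], [0.0101, 0.1222, 0.9925, 1.5415], [0.0, 0.0, 0.0, 1.0]]}
wrist {'intrinsics': [[335.6349, 0.0, 276.0854], [0.0, 335.6349, 208.9517], [0.0, 0.0, 1.0]], 'dist': [-0.0781, 0.0, 0.0, 0.0, 0.0], 'tool_from_camera': [[1.0, -0.0003, 0.001, -0.0002], [-0.0, -0.9678, -0.2517, -0.069], [0.001, 0.2517, -0.9678, -0.1827], [0.0, 0.0, 0.0, 1.0]]}
0.15 [ 0.1682975  -0.60145916  0.20119145] [-3.41748285e-04  7.96693368e-01 -6.04383440e-01 -4.66405349e-04]
```

View pics/scene0.png

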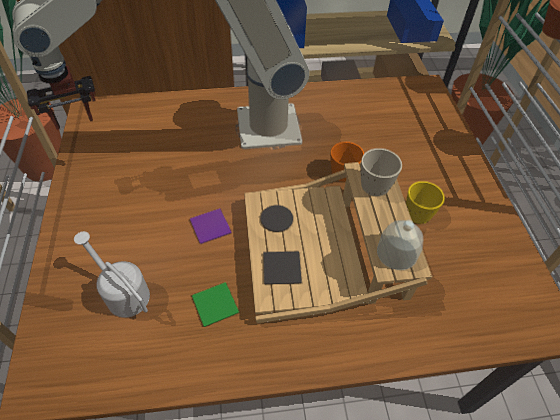

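View pics/top0.png

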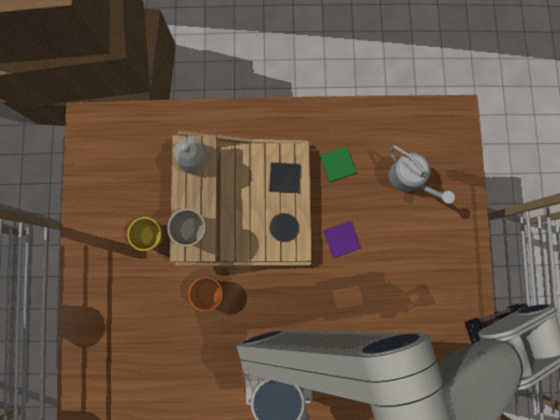

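View pics/wrist0.png

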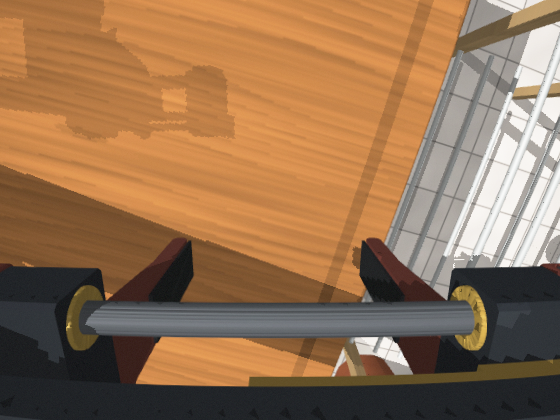

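The views agree. The stand's open edge faces right in the top view (col ~310) and the square plate is at about (285,178), with the round one at (284,227). The green and purple decoys and the can lie on the table beyond the edge. Next I'll measure the plates and edge from both views.

```bash
cat > h.py <<'E'
from station import *
import cv2,numpy as np
def ray(n,uv,T=None):
    i=camera_info(n); K=np.array(i["intrinsics"]);d=np.array(i["dist"])
    T=np.array(i["T"]) if T is None else T
    p=cv2.undistortPoints(np.array(uv,float).reshape(-1,1,2),K,d).reshape(-1,2)
    D=np.c_[p[:,0],-p[:,1],-np.ones(len(p))]@T[:3,:3].T
    return T[:3,3],D
def plane(n,uv,z,T=None):
    o,D=ray(n,uv,T); return o+D*((z-o[2])/D[:,2])[:,None]
def tri(o1,d1,o2,d2):
    A=np.stack([d1,-d2],1); s=np.linalg.lstsq(A,o2-o1,rcond=None)[0]
    a=o1+s[0]*d1;b=o2+s[1]*d2; return (a+b)/2,np.linalg.norm(a-b)
def dark(im,th=75):
    return (im.max(2)<th).astype(np.uint8)
def blobs(m,lo,hi):
    cs,_=cv2.findContours(m,cv2.RETR_EXTERNAL,cv2.CHAIN_APPROX_NONE)
    return [c for c in cs if lo<cv2.contourArea(c)<hi]
E
python3 - <<'E'
from h import *
for n,r in(("scene",(180,240,300,330)),("top",(130,258,250,320))):
    im=read_camera(n); r0,c0,r1,c1=(r[0],r[1],r[2],r[3])
    v=im[r0:r1,c0:c1] if n=="top" else im[180:330,235:340]
    off=(c0,r0) if n=="top" else (235,180)
    cv2.imwrite(f"pics/{n}_crop.png",cv2.resize(v,None,fx=5 if n=="top" else 4,fy=5 if n=="top" else 4,interpolation=0)[:600,:,::-1])
    m=np.zeros(im.shape[:2],np.uint8); m[off[1]:off[1]+v.shape[0],off[0]:off[0]+v.shape[1]]=dark(v)
    for c in blobs(m,200,5000):
        print(n,cv2.contourArea(c),cv2.boundingRect(c),[x for x in cv2.minAreaRect(c)], np.round(plane(n,cv2.boxPoints(cv2.minAreaRect(c)),.068),3).tolist(), plane(n,[cv2.minAreaRect(c)[0]],.068).round(3))
E
```

```text
scene 1078.0 (264, 252, 37, 35) [(282.0, 269.0), (34.0, 36.0), 90.0] [[0.589, -0.079, 0.068], [0.6, 0.02, 0.068], [0.705, 0.003, 0.068], [0.694, -0.091, 0.068]] [[ 0.648 -0.037  0.068]]
scene 618.5 (261, 205, 32, 27) [(276.5, 218.0), (31.0, 26.0), 0.0] [[0.517, -0.08, 0.068], [0.423, -0.071, 0.068], [0.433, 0.022, 0.068], [0.527, 0.008, 0.068]] [[ 0.476 -0.031  0.068]]
top 571.5 (270, 214, 28, 28) [(283.5, 227.5), (27.0, 27.0), 90.0] [[0.513, 0.014, 0.068], [0.512, -0.076, 0.068], [0.422, -0.073, 0.068], [0.424, 0.015, 0.068]] [[ 0.468 -0.03   0.068]]
top 765.5 (270, 163, 31, 30) [(284.6381530761719, 177.78990173339844), (29.31779670715332, 28.943527221679688), 3.5763344764709473] [[0.589, 0.015, 0.068], [0.688, 0.007, 0.068], [0.68, -0.091, 0.068], [0.581, -0.082, 0.068]] [[ 0.634 -0.037  0.068]]
top 764.0 (310, 151, 10, 99) [(314.5, 200.0), (98.0, 9.0), 90.0] [[0.725, -0.125, 0.068], [0.724, -0.155, 0.068], [0.394, -0.145, 0.068], [0.395, -0.115, 0.068]] [[ 0.557 -0.135  0.068]]
```

View pics/top_crop.png

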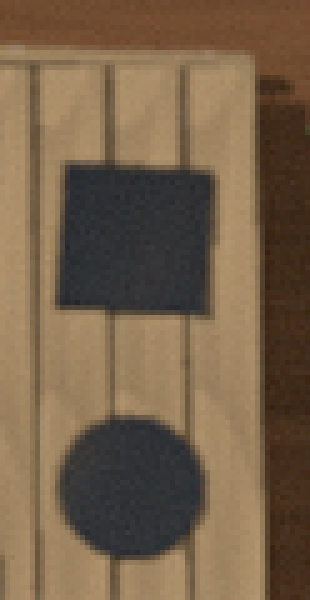

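View pics/scene_crop.png

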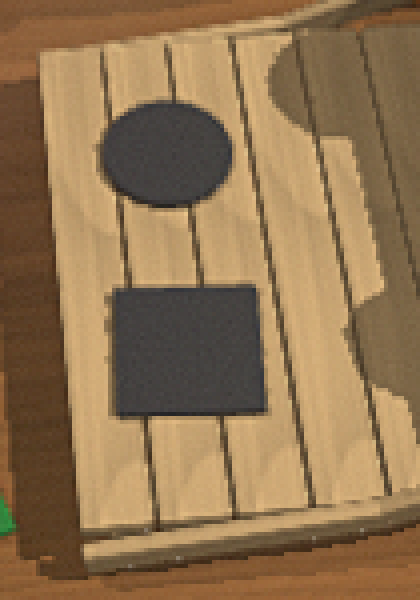

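```bash
cat >> h.py <<'E'
def shot(name):
    p=np.array(get_tcp_pos()); q=np.array(get_ee_rot())
    from scipy.spatial.transform import Rotation as R
    M=np.eye(4); M[:3,:3]=R.from_quat(q[[1,2,3,0]]).as_matrix(); M[:3,3]=p
    im=read_camera("wrist"); cv2.imwrite(f"pics/{name}.png",im[:,:,::-1])
    T=M@np.array(camera_info("wrist")["tool_from_camera"]); np.savez(f"pics/{name}.npz",im=im,T=T)
    return im,T
E
python3 - <<'E'
from h import *
p=get_tcp_pos(); movel([p[0],p[1],.34])
move_pose([.61,-.15,.32],[0,1,0,0]); print(get_tcp_pos(),get_ee_rot(),get_joint_pos()); shot("w1")
movel([.56,-.12,.36]); shot("w2"); print(get_tcp_pos(),get_time())
E
```

```text
[ 0.60977707 -0.1509168   0.32003367] [ 9.33936696e-05  9.99999753e-01 -6.97275479e-04  2.63483084e-06] [-2.61470305e-01  3.21336758e-01  1.50177436e+00 -1.84972802e-04
  1.31842828e+00 -2.60029571e-01]
[ 0.56018195 -0.12030376  0.359553  ] 4.3083
```

View pics/w1.png

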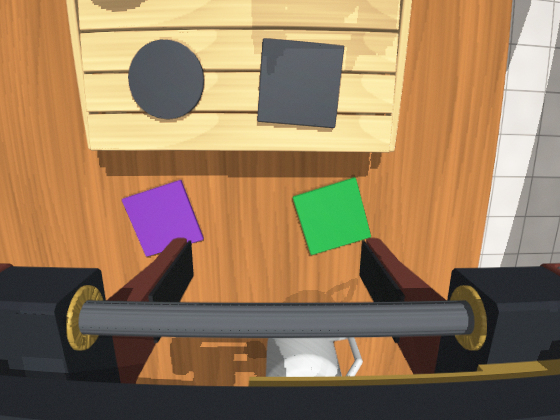

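View pics/w2.png

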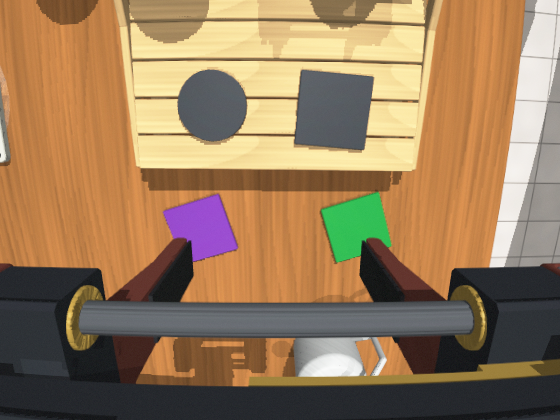

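```bash
cat >> h.py <<'E'
def quad(c):
    # fit four lines to the contour of the square
    box=cv2.boxPoints(cv2.minAreaRect(c)); pts=c.reshape(-1,2).astype(float); L=[]
    for k in range(4):
        a,b=box[k],box[(k+1)%4]; t=(b-a)/np.linalg.norm(b-a); n=np.array([-t[1],t[0]])
        s=(pts-a)@t; d=abs((pts-a)@n); m=(s>.15*np.linalg.norm(b-a))&(s<.85*np.linalg.norm(b-a))&(d<6)
        v=cv2.fitLine(pts[m].astype(np.float32),cv2.DIST_HUBER,0,.01,.01).ravel(); L.append(v)
    P=[]
    for k in range(4):
        a,b=L[k-1],L[k]; P.append(a[2:]+a[:2]*np.linalg.solve(np.c_[a[:2],-b[:2]],b[2:]-a[2:])[0])
    return np.array(P)
def edge(im,T,c0,c1,r0,r1):
    # sharpest fall of blue+green going down, sub-pixel via half level
    g=im[...,2].astype(float); uv=[]
    for c in range(c0,c1,2):
        col=g[r0:r1,c]; d=col[:-2]-col[2:]; k=int(np.argmax(d)); 
        w=np.clip(d[max(0,k-2):k+3],0,None); uv.append((c,r0+1+(w*np.arange(max(0,k-2),max(0,k-2)+len(w))).sum()/w.sum()))
    uv=np.array(uv); m=np.median(uv[:,1]); uv=uv[abs(uv[:,1]-m)<6]
    return uv
def plates(im,rmax):
    m=dark(im,95); m[rmax:]=0
    B=blobs(m,2500,9000); return B
E
python3 - <<'E'
from h import *
R=[]
for n,cc in (("w1",(100,385,135,165)),("w2",(150,405,155,185))):
    f=np.load(f"pics/{n}.npz"); im,T=f["im"],f["T"]
    B=sorted(plates(im,165),key=lambda c:cv2.boundingRect(c)[0]); print([ (cv2.boundingRect(c),cv2.contourArea(c)) for c in B])
    B=[c for c in B if cv2.boundingRect(c)[1]>10 and cv2.boundingRect(c)[2]<110]
    rc=cv2.moments(B[0]); rc=[rc["m10"]/rc["m00"],rc["m01"]/rc["m00"]]
    q=quad(B[1]); q=q[np.argsort(np.arctan2(*(q-q.mean(0)).T[::-1]))]
    e=edge(im,T,*cc); v=cv2.fitLine(e.astype(np.float32),cv2.DIST_HUBER,0,.01,.01).ravel()
    print(n,q.round(1).tolist(),rc,len(e),v)
    R.append((T,q,rc,e))
    # left, right ends of edge
uvs=[np.vstack([r[1],[r[2]]]) for r in R]
for a,b in zip(*uvs):
    o1,d1=ray("wrist",[a],R[0][0]);o2,d2=ray("wrist",[b],R[1][0]); print(*tri(o1,d1[0],o2,d2[0]))
for T,q,rc,e in R:
    P=plane("wrist",q,.068,T); print("quad@.068",P.round(4).tolist(),"c",P.mean(0).round(4),"sides",np.linalg.norm(P-np.roll(P,-1,0),axis=1).round(4))
    print("round",plane("wrist",[rc],.068,T))
    E=plane("wrist",e,.06,T); k=np.polyfit(E[:,0],E[:,1],1); print("edge y at x=.5,.6,.7",np.polyval(k,[.5,.6,.7]),"slope",k[0],np.std(E[:,1]-np.polyval(k,E[:,0])))
E
```

```text
[((128, 40, 76, 79), 2700.5)]Traceback (most recent call last):
  File "<stdin>", line 8, in <module>
IndexError: list index out of range
```

Run:
```python
from h import *
im=np.load("pics/w1.npz")["im"]
print(im[80,255:350:5].tolist()); print(im[120,120:215:8].tolist()); print(im[140:165,250].tolist())
```

```text
[[248, 225, 161], [75, 78, 85], [91, 96, 103], [94, 99, 105], [93, 99, 103], [93, 99, 103], [93, 100, 105], [93, 99, 104], [92, 98, 102], [94, 97, 103], [94, 98, 103], [93, 97, 101], [93, 97, 101], [93, 97, 101], [91, 94, 100], [90, 97, 102], [94, 100, 105], [179, 152, 116], [249, 227, 162]]
[[248, 226, 159], [248, 225, 159], [247, 223, 156], [246, 224, 156], [246, 223, 155], [169, 141, 98], [171, 141, 97], [177, 147, 101], [249, 228, 163], [250, 229, 162], [250, 229, 164], [250, 230, 163]]
[[250, 230, 166], [250, 231, 165], [250, 230, 166], [251, 233, 168], [252, 236, 171], [252, 234, 170], [250, 230, 163], [247, 226, 158], [249, 228, 162], [243, 218, 150], [192, 156, 107], [119, 83, 48], [122, 81, 45], [122, 81, 45], [124, 84, 48], [124, 83, 46], [122, 81, 46], [121, 81, 44], [121, 80, 46], [122, 82, 47], [123, 83, 48], [123, 82, 47], [120, 81, 44], [123, 83, 47], [121, 82, 45]]
```

```bash
cat >> h.py <<'E'
def dark(im,th=0):
    i=im.astype(int); m=((i[...,0]<150)&(i[...,2]>i[...,0]-12)).astype(np.uint8)
    return cv2.morphologyEx(m,cv2.MORPH_OPEN,np.ones((3,3),np.uint8))
E
cat > m.py <<'E'
from h import *
import sys
R=[]
names=[("w1",(100,385,135,165)),("w2",(150,405,155,185))]
for n,cc in names:
    f=np.load(f"pics/{n}.npz"); im,T=f["im"],f["T"]
    B=sorted(plates(im,165),key=lambda c:cv2.boundingRect(c)[0])
    print([ (cv2.boundingRect(c),cv2.contourArea(c)) for c in B])
    rc=cv2.moments(B[0]); rc=[rc["m10"]/rc["m00"],rc["m01"]/rc["m00"]]
    q=quad(B[1]); q=q[np.argsort(np.arctan2(*(q-q.mean(0)).T[::-1]))]
    e=edge(im,T,*cc); v=cv2.fitLine(e.astype(np.float32),cv2.DIST_HUBER,0,.01,.01).ravel()
    print(n,q.round(1).tolist(),rc,len(e),v)
    R.append((T,q,rc,e))
uvs=[np.vstack([r[1],[r[2]]]) for r in R]
for a,b in zip(*uvs):
    o1,d1=ray("wrist",[a],R[0][0]);o2,d2=ray("wrist",[b],R[1][0]); print(*tri(o1,d1[0],o2,d2[0]))
for T,q,rc,e in R:
    P=plane("wrist",q,.068,T); print("quad@.068",P.round(4).tolist(),"c",P.mean(0).round(4),"sides",np.linalg.norm(P-np.roll(P,-1,0),axis=1).round(4))
    print("round",plane("wrist",[rc],.068,T))
    E=plane("wrist",e,.06,T); k=np.polyfit(E[:,0],E[:,1],1); print("edge y at x=.5,.6,.7",np.polyval(k,[.5,.6,.7]),"slope",k[0],np.std(E[:,1]-np.polyval(k,E[:,0])))
E
python3 m.py
```

```text
[((129, 40, 75, 79), 4543.5), ((258, 39, 86, 89), 6439.5)]
w1 [[262.8999938964844, 38.20000076293945], [342.8999938964844, 45.599998474121094], [333.8999938964844, 127.0], [257.3999938964844, 120.30000305175781]] [165.7453871831554, 78.89274054510105] 143 [9.9996901e-01 7.8743789e-03 2.5200000e+02 1.5011684e+02]
[((178, 70, 68, 71), 3715.5), ((295, 70, 78, 79), 5089.0)]
w2 [[301.3999938964844, 69.9000015258789], [372.8999938964844, 76.9000015258789], [362.70001220703125, 148.8000030517578], [294.6000061035156, 142.5]] [211.7300049342843, 104.92670344951328] 128 [9.99934196e-01 1.14738215e-02 2.77000000e+02 1.68995743e+02]
[0.59460783 0.01734563 0.06916343] 0.00018603868626376088
[0.69132746 0.00942082 0.06869083] 4.885993856955495e-05
[ 0.68515211 -0.08788116  0.05872138] 8.955569583604587e-05
[ 0.58673093 -0.07926372  0.06385464] 0.0004235442601212208
[ 0.47194819 -0.02750087  0.06260124] 8.318755557560232e-05
quad@.068 [[0.5946, 0.0177, 0.068], [0.6915, 0.0096, 0.068], [0.6836, -0.0877, 0.068], [0.5868, -0.0795, 0.068]] c [ 0.6391 -0.035   0.068 ] sides [0.0972 0.0976 0.0971 0.0975]
round [[ 0.47366271 -0.02813201  0.068     ]]
edge y at x=.5,.6,.7 [-0.11626128 -0.11743005 -0.11859883] slope -0.01168778606384648 0.00012958756647632187
quad@.068 [[0.5946, 0.0174, 0.068], [0.6915, 0.0095, 0.068], [0.6827, -0.0872, 0.068], [0.5866, -0.0788, 0.068]] c [ 0.6389 -0.0348  0.068 ] sides [0.0972 0.0971 0.0965 0.0966]
round [[ 0.47291933 -0.02780201  0.068     ]]
edge y at x=.5,.6,.7 [-0.11616037 -0.11733261 -0.11850485] slope -0.011722434546195967 0.00014334002227119308
```

The wrist pictures show the plate's corners, for example (263,38), (343,46), (334,127) and (257,120) in w1, and the edge along row ~150. That gives:

- **Plate:** centre (0.639, -0.035), turned about -0.07 rad relative to the edge and about 83 mm inward of it.
- **Push:** about 63 mm to go. I'll use the two half-open fingers behind the plate so that the push also squares it up.

```bash
cat >> h.py <<'E'
A=-.0117
Q=[0,np.cos(A/2),np.sin(A/2),0]
def P(s,z,x0=.639): # stand-x s along inward normal, line through x0
    ye=-.1174+A*(x0-.6); return [x0-A*s, ye+s, z]
E
python3 - <<'E'
from h import *
command_gripper(.5)
move_pose(P(.168,.14),Q)
movel(P(.168,.072))
f0=get_ft_force()
r=movel(P(.168,.052),v=.02,until_force=4)
print(r,get_tcp_pos(),np.array(get_ft_force())-f0,get_time(),get_grip_width())
z=get_tcp_pos()[2]
movel(P(.168,z+.003),v=.05); print(get_tcp_pos(),np.array(get_ft_force())-f0)
shot("w3")
E
```

```text
False [0.64107782 0.05014047 0.05211793] [ 0.09277028  0.01038505 -0.94967435] 8.0 0.49755463257435084
[0.64129579 0.05015749 0.05558421] [ 0.09502933 -0.38523107 -0.4535237 ]
```

View pics/w3.png

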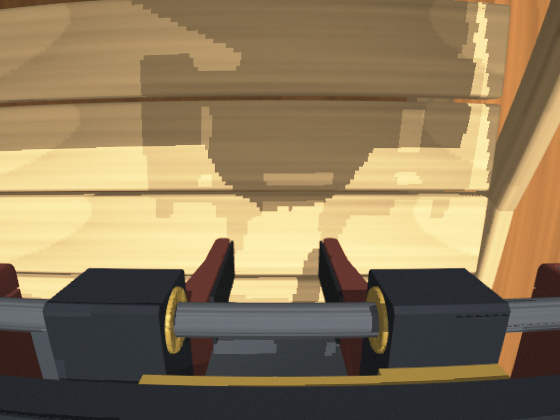

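No contact down to z=0.052, although the two-view height (~0.065 plate top) agrees with a tread at 0.06. The half-open tips probably sit behind the nominal TCP, so I'll probe further with the same force stop.

Run:
```python
from h import *
f0=np.array(get_ft_force())
r=movel(P(.168,.036),v=.02,until_force=4)
print(r,get_tcp_pos(),np.array(get_ft_force())-f0,get_time())
if r:
    z=get_tcp_pos()[2]; movel(P(.168,z+.003),v=.05); print(get_tcp_pos(),np.array(get_ft_force())-f0)
```

```text
True [0.64078969 0.05013453 0.03950787] [-0.45713114 -0.30456214  4.75051882] 9.0417
[0.64112289 0.05014905 0.04259739] [ 0.98097112 -0.48832422 -0.15817723]
```

Run:
```python
from h import *
im=read_camera("scene"); cv2.imwrite("pics/s2.png",cv2.resize(im[150:330,180:420],None,fx=3.2,fy=3.2,interpolation=cv2.INTER_CUBIC)[:,:,::-1])
```

```text
(no output)
```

View pics/s2.png

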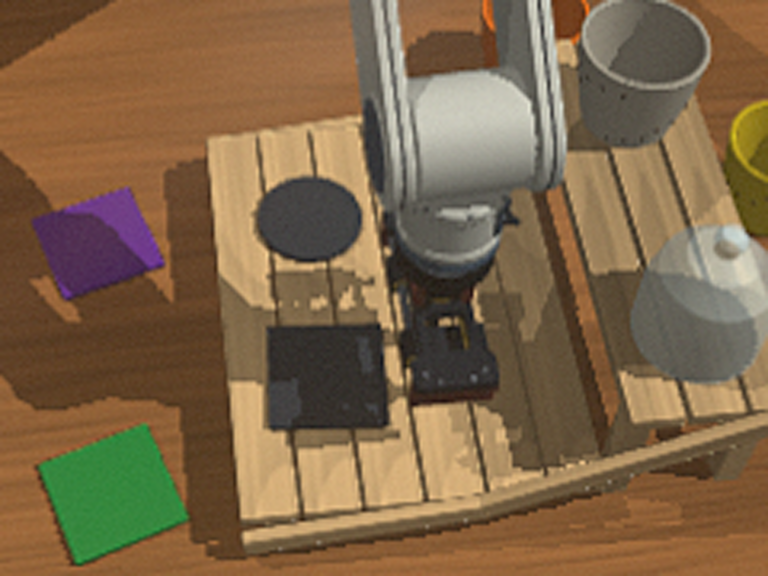

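Contact came at a commanded z of 0.0395 and the tips now hover about 3 mm above the tread. The scene view shows the gripper behind the plate (inward, crop ~(450,360)) with a small gap and the pot and cloche clear. I'll push most of the way, then look.

Run:
```python
from h import *
f0=np.array(get_ft_force()); z=.0425
movel(P(.135,z),v=.05); print(get_tcp_pos(),np.array(get_ft_force())-f0)
movel(P(.092,z),v=.04); print(get_tcp_pos(),np.array(get_ft_force())-f0,get_time())
shot("w4")
im=read_camera("top"); cv2.imwrite("pics/t2.png",cv2.resize(im[120:290,160:360],None,fx=3.5,fy=3.5,interpolation=cv2.INTER_CUBIC)[:,:,::-1])
im=read_camera("scene"); cv2.imwrite("pics/s3.png",cv2.resize(im[150:330,180:420],None,fx=3.2,fy=3.2,interpolation=cv2.INTER_CUBIC)[:,:,::-1])
```

```text
[0.64065444 0.0170533  0.04255173] [-0.8845852   0.85195378  0.43493373]
[ 0.64001821 -0.02579859  0.04244999] [-1.08748943  1.32152749  0.2518904 ] 11.375
```

View pics/s3.png

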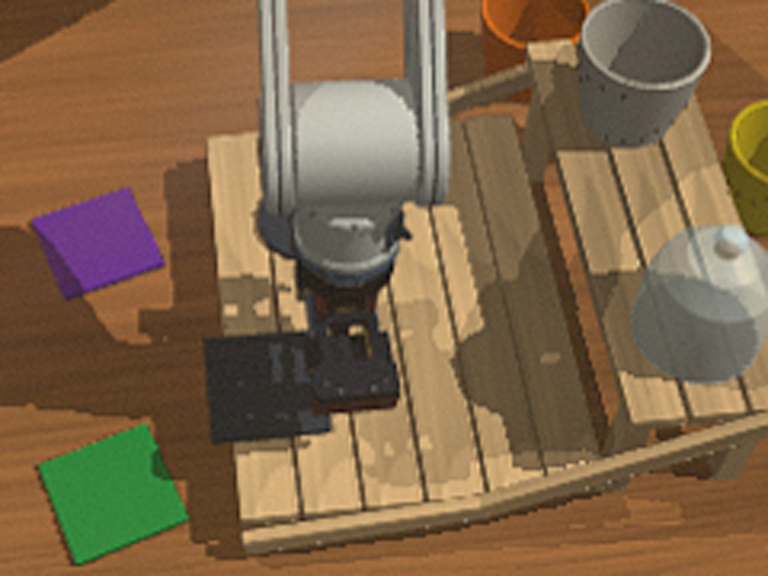

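View pics/t2.png

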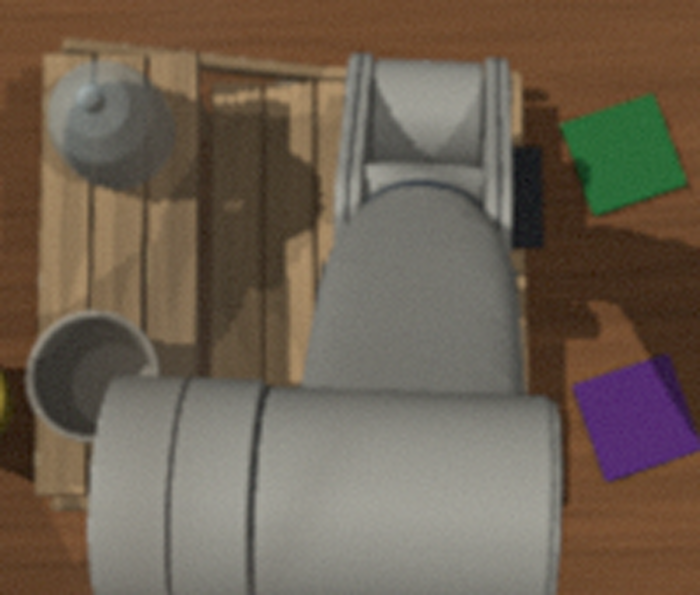

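The scene view shows the outer side already past the edge (crop cols 205–215 against an edge at ~225–235). The top view agrees, with the side at col ~543 and the edge at ~525. I'll back off inward, rise, and measure exactly from the wrist camera.

```bash
cat > look.py <<'E'
from h import *
import sys
def measure(tag,vs=((.61,-.17,.32),(.58,-.14,.35))):
    for i,v in enumerate(vs):
        (move_pose if i==0 else (lambda p,q:movel(p)))(list(v),Q)
        im,T=shot(f"{tag}{i}")
        B=[c for c in plates(im,235) if cv2.boundingRect(c)[1]>2 and cv2.boundingRect(c)[3]<110]
        B.sort(key=lambda c:cv2.boundingRect(c)[0]); print([cv2.boundingRect(c) for c in B])
        m=cv2.moments(B[0]); print("round",plane("wrist",[[m["m10"]/m["m00"],m["m01"]/m["m00"]]],.068,T).round(4))
        q=quad(B[1]); X=plane("wrist",q,.068,T); c=X.mean(0)
        # edge only away from the plate: columns between round and square plate
        x0,_,w,_=cv2.boundingRect(B[0]); x1=cv2.boundingRect(B[1])[0]
        K=camera_info("wrist")
        # search window near predicted row
        D=np.array([.55,-.117,.06]); Ci=np.linalg.inv(T)@np.r_[D,1]; r=int(K["intrinsics"][1][2]+K["intrinsics"][1][1]*Ci[1]/Ci[2])
        e=edge(im,T,x0,x1-6,r-14,r+14); E=plane("wrist",e,.06,T); k=np.polyfit(E[:,0],E[:,1],1)
        d=[((x[1]-np.polyval(k,x[0]))) for x in X]; d=sorted(d); v=X[np.argsort(X[:,1])[:2]]; v=v[np.argsort(v[:,0])]; dv=v[1]-v[0]
        print("edge y(.6)",np.polyval(k,.6),"slope",k[0],"n",len(e),"plate c",c.round(4),"c to edge",(c[1]-np.polyval(k,c[0])).round(4),"corner dists",np.round(d,4),"side angle",round(dv[1]/dv[0],4), "rows",r)
E
python3 - <<'E'
from look import *
movel(P(.115,.0425)); movel(P(.125,.2),v=.25)
measure("a"); print(get_time())
E
```

```text
[(127, 25, 76, 80), (262, 71, 81, 81), (294, 166, 79, 69)]
round [[ 0.4737 -0.0282  0.068 ]]
edge y(.6) -0.11745613229741483 slope -0.012891507852545094 n 65 plate c [ 0.642  -0.0867  0.068 ] c to edge 0.0313 corner dists [-0.0169 -0.0166  0.0791  0.0797] side angle -0.0094 rows 136
[(159, 55, 71, 73), (285, 97, 74, 74), (311, 182, 72, 53)]
round [[ 0.4732 -0.0282  0.068 ]]
edge y(.6) -0.11773856176869622 slope -0.014443918474263694 n 60 plate c [ 0.6419 -0.0868  0.068 ] c to edge 0.0316 corner dists [-0.0176 -0.017   0.0799  0.081 ] side angle -0.0081 rows 156
14.075
```

View pics/a0.png

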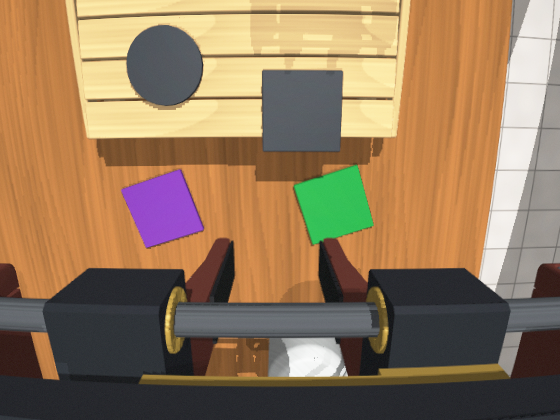

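Plate now squared up (side 0.003–0.006 rad off the edge), with its centre 31.5 mm inward, so 11.5 mm remain. The round plate hasn't moved.

Run:
```python
from look import *
move_pose(P(.118,.2),Q); movel(P(.118,.06)); movel(P(.115,.0425),v=.08)
movel(P(.0805,.0425),v=.04); print(get_tcp_pos(),get_ft_force())
movel(P(.115,.0425)); movel(P(.125,.2),v=.25)
measure("b"); print(get_time())
for n in("top","scene"):
    cv2.imwrite(f"pics/{n}_end.png",read_camera(n)[:,:,::-1])
```

```text
[ 0.63984856 -0.03732653  0.04241516] [0.04372307 0.6869547  0.47446584]
[(127, 25, 76, 80), (262, 80, 80, 81), (294, 166, 79, 69)]
round [[ 0.4737 -0.0282  0.068 ]]
edge y(.6) -0.1174075825046581 slope -0.01271152138252093 n 65 plate c [ 0.6421 -0.098   0.068 ] c to edge 0.0199 corner dists [-0.0285 -0.0283  0.0674  0.0691] side angle -0.015 rows 136
[(159, 55, 71, 73), (285, 106, 73, 73), (311, 182, 72, 53)]
round [[ 0.4733 -0.0282  0.068 ]]
edge y(.6) -0.11773268867642496 slope -0.014440224039437084 n 60 plate c [ 0.6419 -0.0983  0.068 ] c to edge 0.02 corner dists [-0.0289 -0.0283  0.0684  0.0688] side angle -0.0086 rows 156
20.05
```

View pics/b0.png

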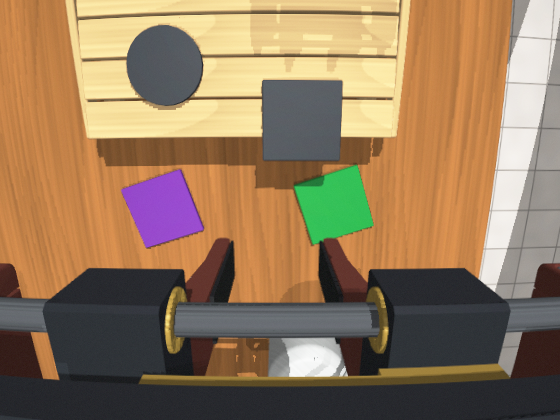

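View pics/scene_end.png

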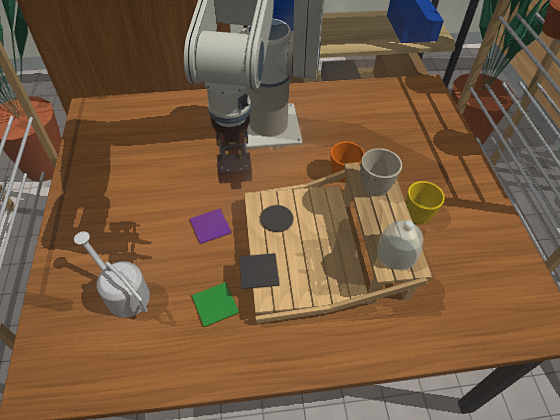

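The plate lies flat and square to the edge (b0: rows 80–161, edge at row ~136), with its centre 20 mm inward. The can, pot, cloche and round plate sit at the same pixels as at the start, and the arm is clear.

```bash
python3 -c "
from station import *
job_done(); print(get_time())"
```

```text
the job is handed in; nothing more can be done
the job is handed in; nothing more can be done
```

I pushed the square plate out over the low tread's front edge in two slides, using both half-open fingers behind its inner side. It stayed on the tread the whole way, and I handed the job in shortly after 20 s on the robot's clock.

**Last checks:**
- **Overhang:** two wrist views put the plate's centre 19.9 and 20.0 mm inward of the edge, which is about 30 mm of overhang.
- **Alignment:** the outer side was within about 0.006 rad of parallel to the edge.
- **Other items:** the round plate's measured position changed by less than 1 mm. The can, pot and cloche looked unmoved in the scene picture, which I judged by eye. The arm was clear of everything.

**What disagreed:**
- **Finger contact height:** the half-open fingers touched the tread at a TCP height of 0.0395 m, about 20 mm below the 0.06 m tread. I put this down to the tips pulling back when open, but did not confirm it. I pushed 3 mm above that contact height.
- **Plate-top height:** triangulated heights scattered between 0.059 and 0.069 m, so they only roughly confirm the stated 0.068 m.

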